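# Put the stapler away in the free bay and cover it

### The job

One bay of the sloping three-bay desk organiser is empty. Set the stapler down gently in that bay, on its base and lengthwise up the slope (either end up), moving the sliding clear cover out of the way first if it is in your way, and then slide the cover (it has a blue fin to hold it by) until it sits squarely centred over the stapler's bay. Do not disturb the things in the other two bays, or the bottle and the tape roll beside the stapler.

Things in the scene. Friction and masses are not known exactly. Their poses are not given: they have to be found in the camera images.
- organiser: Light-wood sloping desk organiser, fixed; base 150 mm deep (x) by 296 mm wide (y), about 150 mm high. Origin: on the desk under the middle bay; x points to the high side (about the robot's left), y toward the robot. Strips 12 mm high part the bays; outer edges 20 mm high. Two steel rods (radius 3.5 mm) run along deck y at deck x = +-86 mm, z = 44 mm; corner posts 51 mm high.
- deck: The organiser's sloping tray, 30 degrees from level. Origin: centre of the middle bay, on top of its black rubber floor, 66 mm above the desk. x points up the slope (roughly world +y), y along the slide toward the robot, z square out of the floor (up and to the robot's right). Inner size 166 (x) by 284 mm (y); bays 95 mm apart centre to centre. The rubber grips: things stay where laid.
- bay_near (a point): Centre of the floor of the bay nearest the robot (deck x = 0, y = +95 mm, z = 0), axes as the deck.
- bay_middle (a point): Centre of the middle bay's floor (deck y = 0), axes as the deck.
- bay_far (a point): Centre of the floor of the bay farthest from the robot (deck y = -95 mm), axes as the deck.
- cover (a joint): Slide of the clear cover along deck y, in m: +0.095 = stop near the robot, over the near bay; 0 = over the middle bay; -0.095 = far stop, over the far bay. Starts anywhere; 1.2 N friction plus light damping; stays where left. The cover is a plate 190 (x) by 82 mm (y), 4 mm thick, with blue end strips; underside 48.5 mm, top 52.5 mm above the bay floor (deck z).
- cover_grip (a point): Point to grip on the cover's blue fin, on the cover's middle, 72 mm above the bay floor along deck z, axes as the deck. The fin is 14 mm thick (deck y), 50 mm long (deck x) and reaches to 82.5 mm above the floor; its foot plate ends 55 mm above the floor.
- stapler: Green desk stapler, 34 (x) by 128 (y, length) by 36 mm high, about 0.19 kg, starting on its base on the desk. Origin: centre of its underside. Base 34 mm wide, 7 mm high; the upper arm, by which to take it, is 22 mm wide (x) from 19 to 36 mm height, y = +-56 mm; at y = -59 to -35 mm the cheeks are 28 mm wide. It does not open.
- red_carton: Small red printed carton, 45 x 85 x 30 mm, loose, lying lengthwise up the slope in one of the bays. Origin: centre of its underside. To be left alone.
- blue_tin: Blue tin with lid, 66 x 92 x 36 mm, loose, lying lengthwise up the slope in another of the bays. Origin: centre of its underside. To be left alone.
- dropper_bottle: Amber dropper bottle, 33 mm across, 102 mm high, loose, standing upright past one end of the stapler. Origin: centre of its foot. To be left alone.
- tape_roll: Roll of tape, 92 mm across, 48 mm high, loose, lying flat past the other end of the stapler. Origin: centre of its underside. To be left alone.
Not all that is in view belongs to the job. Leave any purple look-alike of the stapler alone.

How it is judged:
By the outcome, as a careful person would: the job done as asked, in the order asked, and still so for the second after the job is handed in, with the robot touching nothing.
It also fails if it takes over 58 s, if anything falls off the work surface, if the arm or the gripper's body presses on something with over 40 N, if the wrist force passes 120 N, or if a joint passes its speed limit or range.

### The arm

A 7-joint arm with a two-finger parallel gripper is mounted at the origin on a cart in front of the work surface, level with it; the furniture and walls round the work are solid. World frame = base frame: x ahead of the robot, y to its left, z up, the work surface at z = 0. Lengths are in m, angles in rad, forces in N, time in s.
With the tool pointing down it reaches from about 0.4 to 0.875 m from the base axis. Payload 6.5 kg.
Tool frame: the origin (TCP) lies on the mounting face of the last link; the fingertips stand 166 mm ahead of it and the grasp point (between the pads) lies 147 mm ahead of it (tip_reach is the distance from the TCP to the fingertips, in m); z points along the fingers, y is the line along which they close (so a half turn about z gives the same grasp; the last joint's range is limited). The gripper opens to 88 mm and grips with 3 to 60 N. Pads are 18 mm wide; open, the fingers measure 123 mm over their backs; the gripper's body (75 mm by 187 mm) begins 45 mm behind the grasp point.
Start: joints at [1.104, 0.536, -0.004, 1.538, 0.003, 1.067, -0.071], TCP at [0.254, -0.598, 0.405] pointing down, gripper open.
Joint ranges: [-2.7, 2.7], [-0.37, 2.16], [-1.27, 1.26], [0.24, 2.4], [-1.31, 4.45], [0.19, 1.91], [-2.76, 2.76]. Speed limits (rad/s): [2.39, 2.39, 3.14, 3.14, 3.14, 3.14, 3.14].

### API

Orientations are given as a unit quaternion [x, y, z, w].
In Python, from station import * gives the robot as it stands. The module is installed in compiled form; this text tells all that it offers. Calls block until the motion is done:
- reach(position, orientation): joint-space move of the TCP to a pose.
- line_to(position, velocity=0.15, rot=None, threshold=None): straight line of the TCP; rot=None keeps the orientation; velocity is the mean speed in m/s. With threshold (N) it stops when the force on the tool has changed by that much, and returns True; else False.
- set_joints(angles): joint-space move.
- release() and close(force=None): open the fingers fully, or close them until they stop; force is the grip in N (None keeps the last).
- wait(seconds).
- ik(position, orientation): joint angles nearest the present ones, or None.
- read_state(): the state.
- get_image(name): name is "scene" or "side" or "wrist"; returns the picture (400x640x3 uint8, red, green, blue); there is no depth.
- camera_model(name): a dict with "K" (3x3 intrinsics, pixels), "R" (3x3) and "t" (3): a world point X has camera coordinates R X + t; the wrist camera has in their place "tool_from_camera" (4x4, takes a point from camera to tool coordinates, whose origin is the TCP and whose axes are the flange's). Camera axes: x right, y down, z forward; pixel columns grow to the right and rows downward; lengths in m; the calibration is good to about 2 mm. A picture is of the moment at which its call begins: read the wrist's pose just before it. camera_model takes no time and is no camera call.
A pose or a line that the arm cannot do raises MotionError and nothing moves.
- job_done(): hands the job in; it is judged then, once.
The state is a dict: "time": time; "joints": joint angles; "qvel": joint speeds; "joint_efforts": joint torques, N m; "tcp_pos": TCP position; "eef_rot": TCP orientation; "contact_force": force on the tool from outside, world axes, zero at the start; "wrist_torque": the same for the moment, N m; "gripper_width": finger opening in m; "gripper_force": force on a finger pad.
Only numpy, scipy, OpenCV 4.12 (cv2) and the standard library are available. Lean on these libraries where they do the work, as an engineer would, in place of code of your own. Each camera call takes 0.05 s, during which the arm holds its last target. There are 200 camera calls.

## Working session

There is one attempt and no reset: what is moved stays moved. The work goes in short steps, each a Python script; the robot and the scene stay as the last script left them, time stands still between calls to the robot, and variables do not carry over. Pictures are saved under pics/ and viewed, at most 10 in all, crops included, and the job is handed in when it is done.

```bash
mkdir -p pics
python3 - <<'E'
from station import *
import cv2, numpy as np
np.set_printoptions(precision=4,suppress=True)
for n in ["scene","side","wrist"]:
    im=get_image(n); cv2.imwrite(f"pics/{n}0.png",im[:,:,::-1])
    print(n,camera_model(n))
s=read_state();print(s)
E
```

```text
scene {'K': array([[420.8722,   0.    , 325.007 ],
       [  0.    , 420.8722, 200.5193],
       [  0.    ,   0.    ,   1.    ]]), 'R': array([[-0.7285, -0.6846, -0.0246],
       [-0.3467,  0.3995, -0.8486],
       [ 0.5908, -0.6097, -0.5284]]), 't': array([0.3197, 0.3246, 0.9913])}
side {'K': array([[508.9704,   0.    , 316.2367],
       [  0.    , 508.9704, 201.542 ],
       [  0.    ,   0.    ,   1.    ]]), 'R': array([[ 0.9788, -0.2044,  0.0124],
       [-0.0968, -0.5155, -0.8514],
       [ 0.1804,  0.8321, -0.5244]]), 't': array([-0.5262,  0.1037,  1.3199])}
wrist {'K': array([[350.7771,   0.    , 319.7011],
       [  0.    , 350.7771, 196.8358],
       [  0.    ,   0.    ,   1.    ]]), 'tool_from_camera': array([[-0.0001, -0.9555, -0.2949,  0.0771],
       [ 1.    , -0.0001,  0.0002,  0.0004],
       [-0.0002, -0.2949,  0.9555,  0.0209],
       [ 0.    ,  0.    ,  0.    ,  1.    ]])}
{'time': 0.15, 'joints': array([ 1.1038,  0.537 , -0.0044,  1.5386,  0.0026,  1.0673, -0.0712]), 'qvel': array([-0.0019, -0.0011, -0.0017, -0.0032,  0.0001,  0.0001,  0.0006]), 'joint_efforts': array([  0.0014, -57.1322,   0.9918, -25.1827,  -0.0562,   0.0152,
         0.0001]), 'tcp_pos': array([ 0.2535, -0.5983,  0.4041]), 'eef_rot': array([ 0.98  ,  0.1991, -0.0002, -0.0006]), 'contact_force': array([ 0.1325,  0.4137, -0.6025]), 'wrist_torque': array([-0.0022, -0.0412, -0.008 ]), 'gripper_force': 0.0, 'gripper_width': 0.08785067295922037}
```

View pics/scene0.png

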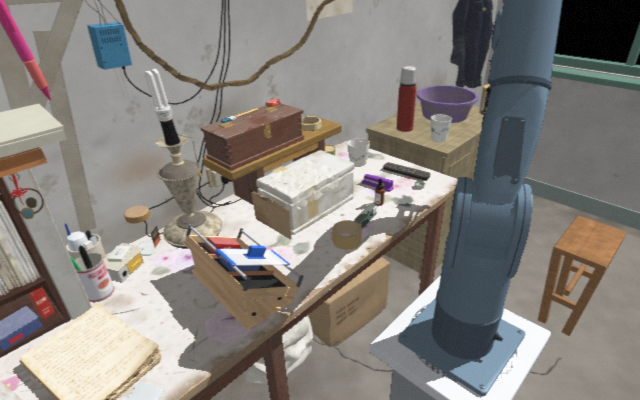

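View pics/side0.png

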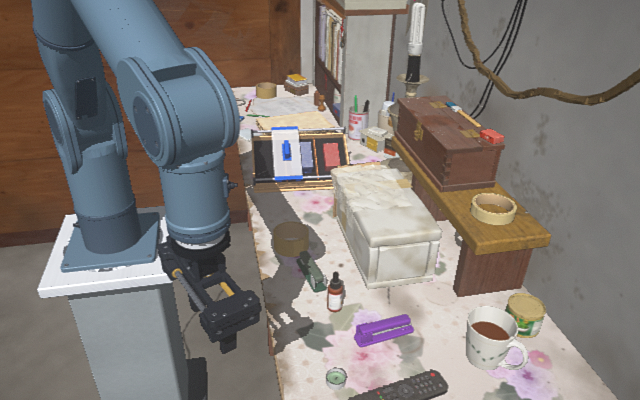

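The side view shows the red carton in the far bay (335,153) and the blue tin in the middle bay. The near bay (~263,160) is empty, and the cover with its fin (287,150) is partly over it. The stapler is at (311,272), between the tape roll (291,238) and the bottle (335,292). I'll enlarge these areas next.

Run:
```python
import cv2, numpy as np
s=cv2.imread("pics/side0.png")
a=cv2.resize(s[120:200,240:360],None,fx=5,fy=5,interpolation=cv2.INTER_CUBIC)[:, :600]
b=cv2.resize(s[215:315,265:365],None,fx=5.6,fy=5.6,interpolation=cv2.INTER_CUBIC)
cv2.imwrite("pics/a.png",a);cv2.imwrite("pics/b.png",b)
```

```text
(no output)
```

View pics/a.png

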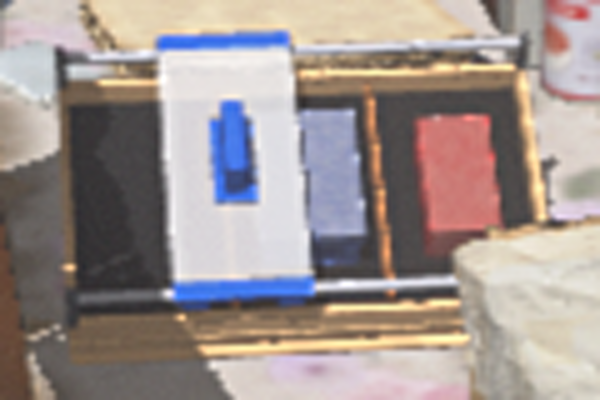

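View pics/b.png

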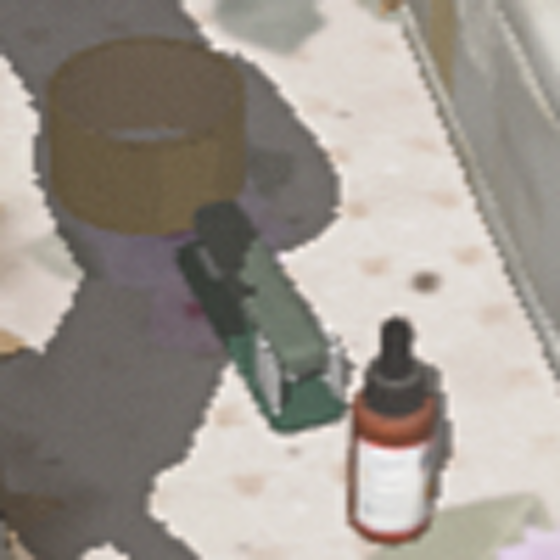

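```bash
cat > h.py <<'E'
import numpy as np, cv2
from scipy.spatial.transform import Rotation as Ro
from scipy.optimize import least_squares
np.set_printoptions(precision=4,suppress=True)
def proj(c,X): # world->pixel, c dict K,R,t
    p=np.atleast_2d(X)@c['R'].T+c['t']; p=p@c['K'].T; return p[:,:2]/p[:,2:]
def ray(c,uv,z): # pixel->world at height z
    d=c['R'].T@np.linalg.solve(c['K'],[*uv,1]); o=-c['R'].T@c['t']; return o+d*(z-o[2])/d[2]
def wristcam(m,s):
    T=m['tool_from_camera']; A=Ro.from_quat(s['eef_rot']).as_matrix()
    Rwc=A@T[:3,:3]; o=s['tcp_pos']+A@T[:3,3]; return dict(K=m['K'],R=Rwc.T,t=-Rwc.T@o)
DT=Ro.from_euler('y',-30,degrees=True).as_matrix()
def deck(p,X): # p=(x,y,yaw) organiser; deck pts -> world
    R=Ro.from_euler('z',p[2]).as_matrix()
    return (np.atleast_2d(X)@DT.T+[0,0,.066])@R.T+[p[0],p[1],0]
def deckR(p): return Ro.from_euler('z',p[2]).as_matrix()@DT
E
python3 - <<'E'
from station import camera_model
from h import *
c=camera_model("side")
D=[(.083,-.0475,.012),(-.083,-.0475,.012),(.083,.142,0),(.083,-.142,.0)]
px=np.array([(370,88),(390,292),(72,103),(525,100)])/5+[240,120]
pc=np.array([(158,36),(290,33),(174,298),(312,294)])/5+[240,120]
def f(v):
    C=[(.095,v[3]+.041,.0525),(.095,v[3]-.041,.0525),(-.095,v[3]+.041,.05),(-.095,v[3]-.041,.05)]
    return (proj(c,deck(v,D+C))-np.vstack([px,pc])).ravel()
r=least_squares(f,[.6,.3,1.57,.03]);print(r.x);print(r.fun.reshape(-1,2))
g=lambda u,v,z:ray(c,(u/5.6+265,v/5.6+215),z)
for n,u,v,z in [("stapBR",345,408,.003),("stapBL",285,432,.003),("stapTL",180,250,.007),("capTop",222,206,.036),("armTopEnd",305,365,.036),("tapeL",50,90,.048),("tapeR",245,90,.048),("tapeBot",140,232,0),("bottleFoot",388,535,0)]: print(n,g(u,v,z))
E
```

```text
[0.5376 0.2347 1.458  0.0447]
[[ 0.5566 -1.1747]
 [ 0.5641  3.1644]
 [ 0.0851 -0.3   ]
 [-1.2391 -2.1735]
 [ 0.3512 -0.5105]
 [ 0.5154 -0.5881]
 [-0.6654  0.4436]
 [-0.1521  0.2747]]
stapBR [ 0.5026 -0.284   0.003 ]
stapBL [ 0.4754 -0.2936  0.003 ]
stapTL [ 0.4532 -0.1732  0.007 ]
capTop [ 0.4702 -0.1829  0.036 ]
armTopEnd [ 0.4835 -0.2923  0.036 ]
tapeL [ 0.407  -0.0993  0.048 ]
tapeR [ 0.4934 -0.1157  0.048 ]
tapeBot [ 0.4394 -0.1483  0.    ]
bottleFoot [ 0.5035 -0.3563  0.    ]
```

```bash
cat >> h.py <<'E'
P0=np.array([0.5376,0.2347,1.458])
def tool(p,X,sgn=1,reach=.147): # TCP pos & quat to put the grasp point at deck pt X, tool z=-deck z, tool y = sgn*deck y
    R=deckR(p); A=np.column_stack([-sgn*R[:,0],sgn*R[:,1],-R[:,2]])
    return deck(p,X)[0]+R[:,2]*reach, Ro.from_matrix(A).as_quat()
E
python3 - <<'E'
from station import *
from h import *
c=camera_model("side")
b=ray(c,(376,284),0);print("boxbase",b, "top z", [ (z,proj(c,[b[0],b[1],z])) for z in (.06,.08,.1)])
for uv in [(372,243),(440,235),(331,170),(395,163)]: print(ray(c,uv,.09))
for sg in (1,-1):
  for X in [(0,.0447,.16),(0,.0447,.077),(0,-.085,.077),(0,.1,.042)]:
    print(sg,X,ik(*tool(P0,X,sg)), tool(P0,X,sg)[0])
E
```

```text
boxbase [ 0.6199 -0.2895 -0.    ] top z [(0.06, array([[377.9496, 263.8113]])), (0.08, array([[378.6233, 256.8359]])), (0.1, array([[379.3093, 249.7321]]))]
[ 0.6161 -0.2491  0.09  ]
[ 0.7844 -0.2488  0.09  ]
[0.6046 0.1167 0.09  ]
[0.8031 0.1251 0.09  ]
1 (0, 0.0447, 0.16) [-0.9298  0.6355  1.0945  2.1275 -1.2593  1.1831 -2.3515] [0.4759 0.0872 0.3319]
1 (0, 0.0447, 0.077) [-0.0641  0.5225 -0.1617  2.0941 -0.8982  0.5426 -2.6668] [0.4806 0.1284 0.26  ]
1 (0, -0.085, 0.077) [-0.6272  0.805   0.7188  1.8053 -1.2781  1.0764 -2.4586] [0.6095 0.1138 0.26  ]
1 (0, 0.1, 0.042) [-0.0329  0.5467 -0.2887  2.2128 -1.0602  0.3859 -2.5284] [0.4276 0.1521 0.2297]
-1 (0, 0.0447, 0.16) [ 0.5057  0.4824 -0.7565  2.0527 -0.3197  0.5965 -0.0247] [0.4759 0.0872 0.3319]
-1 (0, 0.0447, 0.077) [ 0.4161  0.6541 -0.772   2.0676 -0.1467  0.4008 -0.185 ] [0.4806 0.1284 0.26  ]
-1 (0, -0.085, 0.077) [ 0.2848  0.7541 -0.5842  1.7477 -0.2106  0.6015 -0.0835] [0.6095 0.1138 0.26  ]
-1 (0, 0.1, 0.042) [ 0.3836  0.6841 -0.8049  2.1912 -0.0604  0.2367 -0.3019] [0.4276 0.1521 0.2297]
```

Run:
```python
from station import *
from h import *
reach(*tool(P0,(0,.0447,.17),-1))
s=read_state(); im=get_image("wrist"); cv2.imwrite("pics/w1.png",im[:,:,::-1]); print(s)
np.savez("w1.npz",p=s['tcp_pos'],q=s['eef_rot'])
```

```text
{'time': 2.9333, 'joints': array([ 0.5159,  0.4627, -0.7515,  2.0482, -0.3349,  0.622 , -0.01  ]), 'qvel': array([-0.0025, -0.0005, -0.004 ,  0.0021,  0.0004, -0.0008,  0.0021]), 'joint_efforts': array([ -0.107 , -39.139 ,  -8.0261, -19.0889,  -1.2388,  -0.0033,
        -0.0072]), 'tcp_pos': array([0.4757, 0.0815, 0.3405]), 'eef_rot': array([ 0.7209,  0.6429,  0.1931, -0.1721]), 'contact_force': array([ 0.2207, -0.6422, -0.2849]), 'wrist_torque': array([-0.4705, -0.0054,  0.0173]), 'gripper_force': 0.0, 'gripper_width': 0.08804219822553758}
```

View pics/w1.png

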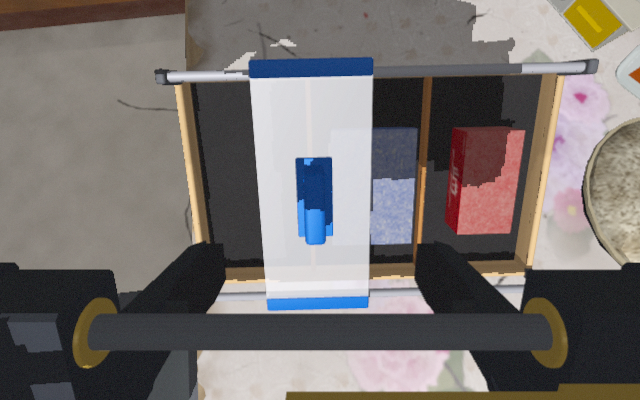

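The near bay is empty. The cover's corners are at (249,60), (372,58), (267,310) and (368,308), with the fin tip around (315,230). The tin's right edge is at x≈415 and the divider at (428,76)–(419,277). I'll refit the organiser pose.

Run:
```python
from station import camera_model
from h import *
w=np.load("w1.npz"); cw=wristcam(camera_model("wrist"),dict(tcp_pos=w['p'],eef_rot=w['q'])); c=camera_model("side")
D=[(.083,-.0475,.012),(-.083,-.0475,.012),(.083,.142,0),(.083,-.142,.0),(-.083,-.142,0)]
px=np.array([(428,76),(419,277),(190,82),(540,77),(517,262)])
pc=np.array([(249,59),(372,58),(267,309),(368,308)])
def f(v):
    C=[(.095,v[3]+.041,.0525),(.095,v[3]-.041,.0525),(-.095,v[3]+.041,.0525),(-.095,v[3]-.041,.0525)]
    return (proj(cw,deck(v,D+C))-np.vstack([px,pc])).ravel()
r=least_squares(f,[*P0,.045],loss='soft_l1');print(r.x);print(f(r.x).reshape(-1,2))
R=deckR(r.x);o=deck(r.x,(0,0,0))[0]
def dk(uv,z):
    d=R.T@(cw['R'].T@np.linalg.solve(cw['K'],[*uv,1])); oo=R.T@(-cw['R'].T@cw['t']-o); return oo+d*(z-oo[2])/d[2]
for uv,z in [((417,128),.036),((412,244),.036),((335,128),.036),((315,240),.0825),((297,158),.055),((332,158),.055),((297,236),.055)]: print(uv,dk(uv,z))
```

```text
[0.534  0.2349 1.4773 0.0436]
[[ 3.0714  0.8981]
 [-1.6444 -6.9528]
 [-0.4757 -0.0463]
 [ 4.0555 -1.89  ]
 [-2.902  -0.3887]
 [-1.041   0.2114]
 [ 2.6973 -1.2061]
 [-0.4688  2.6673]
 [ 0.1861  1.4561]]
(417, 128) [ 0.0471 -0.0323  0.036 ]
(412, 244) [-0.0458 -0.0342  0.036 ]
(335, 128) [0.0483 0.0278 0.036 ]
(315, 240) [-0.0196  0.0438  0.0825]
(297, 158) [0.0302 0.0552 0.055 ]
(332, 158) [0.0297 0.0309 0.055 ]
(297, 236) [-0.0284  0.0574  0.055 ]
```

```bash
sed -i 's/^P0=.*/P0=np.array([0.5345,0.2349,1.473])/' h.py
python3 - <<'E'
from station import *
from h import *
reach(*tool(P0,(0,.0438,.13),-1))
p,q=tool(P0,(0,.0438,.078),-1); print(line_to(p,velocity=.1,threshold=8))
close(12); s=read_state(); print(s['gripper_width'],s['contact_force'],s['time'])
p,q=tool(P0,(0,-.075,.078),-1); print(line_to(p,velocity=.08,threshold=20)); s=read_state(); print(s['gripper_width'],s['contact_force'])
release(); p,q=tool(P0,(0,-.075,.15),-1); line_to(p)
# above stapler, tool down, tool y across the stapler
for yaw in (0,np.pi):
    A=Ro.from_euler('z',yaw+0.17)*Ro.from_euler('x',np.pi)
    print(ik([.478,-.23,.4],Ro.from_matrix(A.as_matrix()).as_quat()))
    A=Ro.from_euler('z',yaw+0.17+np.pi/2)*Ro.from_euler('x',np.pi)
    print(ik([.478,-.23,.4],A.as_quat()))
print(read_state()['time'])
im=get_image("side"); cv2.imwrite("pics/s2.png",cv2.resize(im[110:210,230:370,::-1],None,fx=4,fy=4))
E
```

```text
False
0.014025843095138739 [-1.0137  0.0276  0.9453] 5.0417
False
0.014097448009925104 [ 0.4825  7.2909 -3.2636]
[ 0.5577  0.3515 -0.2405  1.8487  0.1008  0.9531 -1.1279]
[ 0.7053  0.3728 -0.4263  1.8401  0.184   0.9674  0.3699]
[ 1.0601  0.4942 -0.9113  1.8212  0.4475  1.0475  1.7167]
[ 0.1061  0.3467  0.3208  1.8752 -0.1331  0.9403 -2.4839]
8.4667
```

View pics/s2.png

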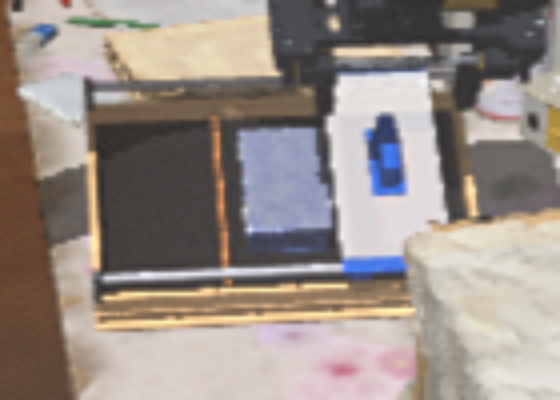

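The cover is now over the far bay (fin about 385,160), the tin hasn't moved, and the near bay is clear. Next is the stapler.

```bash
cat >> h.py <<'E'
def down(yaw): return (Ro.from_euler('z',yaw+np.pi/2)*Ro.from_euler('x',np.pi)).as_quat()
E
python3 - <<'E'
from station import *
from h import *
reach([.478,-.232,.38],down(.18))
s=read_state(); im=get_image("wrist"); cv2.imwrite("pics/w2.png",im[:,:,::-1]); print(s['time'],s['tcp_pos'])
np.savez("w2.npz",p=s['tcp_pos'],q=s['eef_rot'])
E
```

```text
10.0167 [ 0.4786 -0.2308  0.3798]
```

View pics/w2.png

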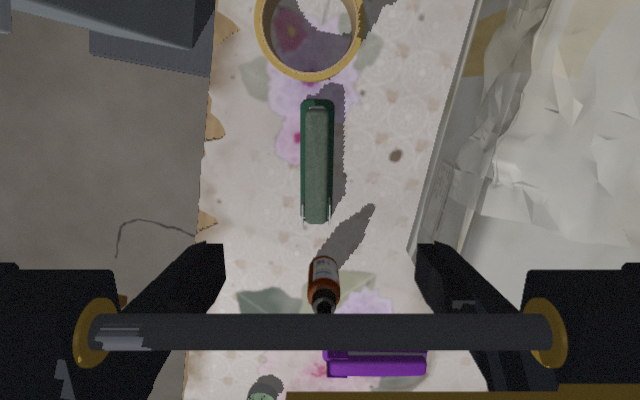

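The stapler's arm runs from about (318,106) to (316,222). The tape roll's lower rim is at y≈82, and the bottle is at (323,290).

Run:
```python
from station import *
from h import *
w=np.load("w2.npz"); cw=wristcam(camera_model("wrist"),dict(tcp_pos=w['p'],eef_rot=w['q']))
for uv,z in [((318,106),.036),((316,222),.036),((317,97),.007),((301,100),.007),((334,100),.007),((303,222),.007),((309,80),.048),((323,258),.08),((322,302),.102),((309,160),.036),((327,160),.036)]: print(uv,ray(cw,uv,z))
```

```text
(318, 106) [ 0.4669 -0.1703  0.036 ]
(316, 222) [ 0.4848 -0.2795  0.036 ]
(317, 97) [ 0.4645 -0.1634  0.007 ]
(301, 100) [ 0.4498 -0.169   0.007 ]
(334, 100) [ 0.4812 -0.1632  0.007 ]
(303, 222) [ 0.4728 -0.2931  0.007 ]
(309, 80) [ 0.4556 -0.1502  0.048 ]
(323, 258) [ 0.4943 -0.2948  0.08  ]
(322, 302) [ 0.4988 -0.3243  0.102 ]
(309, 160) [ 0.4674 -0.2198  0.036 ]
(327, 160) [ 0.4839 -0.2168  0.036 ]
```

Run:
```python
from station import *
from h import *
q=down(.1625)
line_to([.4755,-.2257,.28],velocity=.2,rot=q)
print(line_to([.4755,-.2257,.188],velocity=.08,threshold=8))
close(35); s=read_state(); print(s['gripper_width'],s['tcp_pos'],s['contact_force'])
line_to([.4755,-.2257,.36],velocity=.12)
s=read_state(); print(s['gripper_width'],s['contact_force'],s['time'])
X=(0,.103,.10)
print(ik(*tool(P0,X,-1,.1885)),s['joints'])
reach(*tool(P0,X,-1,.1885))
s=read_state(); print(s['time'],s['tcp_pos'],s['gripper_width'])
im=get_image("wrist"); cv2.imwrite("pics/w3.png",im[:,:,::-1])
```

```text
False
0.02256459540123727 [ 0.4754 -0.2257  0.188 ] [-0.1499 -0.1191  1.0903]
0.02197497568463583 [ 0.338  -0.6451 -2.4401] 14.6083
[ 0.4966  0.4299 -0.7722  2.1938 -0.429   0.5056  0.0627] [ 0.6895  0.4189 -0.4164  1.8876  0.2148  0.8802  0.3297]
16.1083 [0.4185 0.1007 0.3159] 0.02173335935733692
```

View pics/w3.png

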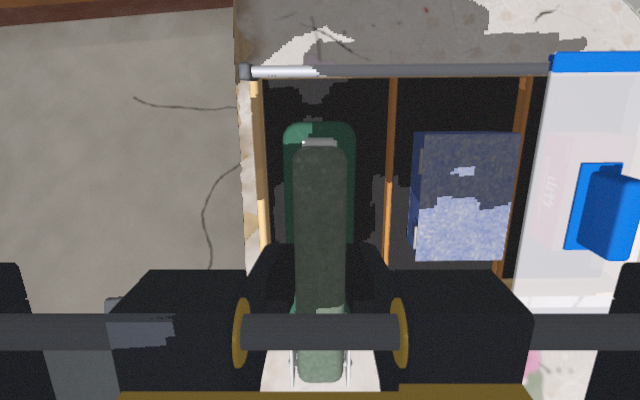

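The stapler is held level and lines up with the near bay, between the edge (x≈268) and the divider (x≈390). Lowering it now.

Run:
```python
from station import *
from h import *
t=lambda z,y=.103: tool(P0,(0,y,z),-1,.188)[0]
print(line_to(t(.012),velocity=.1,threshold=12))
print(line_to(t(-.006),velocity=.02,threshold=4))
s=read_state(); R=deckR(P0); print((s['tcp_pos']-t(0))@R, s['contact_force']@R, s['gripper_width'])
```

```text
False
True
[-0.     -0.     -0.0003] [1.6746 0.2614 4.1086] 0.022201075427338228
```

Run:
```python
from station import *
from h import *
release(); s=read_state(); R=deckR(P0); print(s['contact_force'],s['gripper_width'])
line_to(tool(P0,(0,.103,.11),-1,.188)[0],velocity=.12)
s=read_state(); print(s['time'],s['contact_force'])
im=get_image("wrist"); cv2.imwrite("pics/w4.png",im[:,:,::-1]);
```

```text
[-0.3958  0.3413  0.2613] 0.08846965305387876
19.95 [-0.5732 -0.6209 -0.7908]
```

View pics/w4.png

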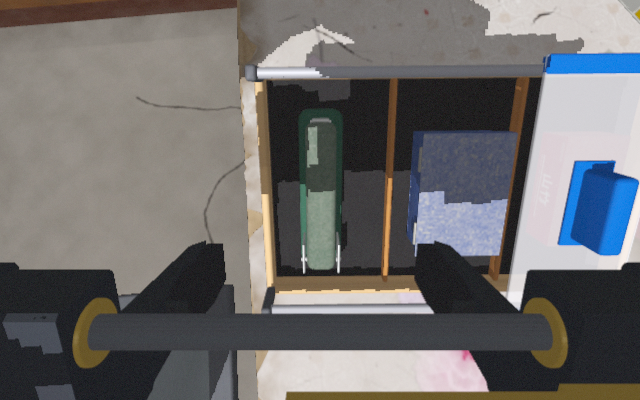

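The stapler rests in the near bay, and the tin is as it was. Next I'll slide the cover to its near stop.

Run:
```python
from station import *
from h import *
t=lambda y,z: tool(P0,(0,y,z),-1)
reach(*t(-.075,.14)); print(line_to(t(-.075,.078)[0],velocity=.1,threshold=8))
close(12); print(read_state()['gripper_width'])
print(line_to(t(.088,.078)[0],velocity=.1,threshold=20))
h=line_to(t(.101,.078)[0],velocity=.02,threshold=7)
s=read_state(); R=deckR(P0); print(h,(s['tcp_pos']-t(0,.078)[0])@R,s['contact_force']@R,s['gripper_width'])
release(); line_to(t(.095,.17)[0],velocity=.12)
s=read_state(); im=get_image("wrist"); cv2.imwrite("pics/w5.png",im[:,:,::-1]); print(s['time'])
np.savez("w5.npz",p=s['tcp_pos'],q=s['eef_rot'])
```

```text
False
0.014077873330769737
False
True [-0.0013  0.0966  0.0008] [1.1407 0.472  2.0879] 0.01375170882119691
26.9667
```

View pics/w5.png

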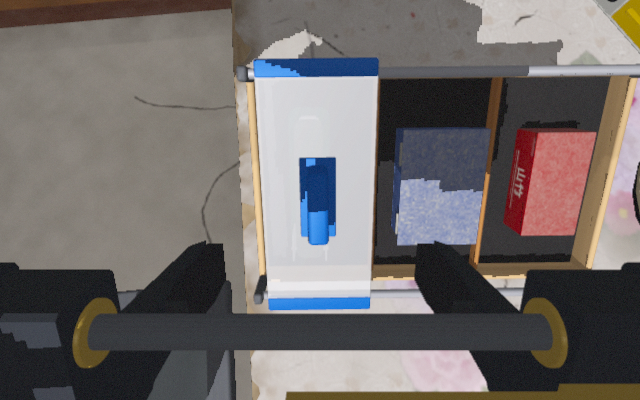

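The cover sits over the near bay, with corners at (254,60), (378,58), (269,308) and (370,307). The tin and carton are unchanged. One numerical check on the cover's centring:

Run:
```python
from station import camera_model
from h import *
w=np.load("w5.npz"); cw=wristcam(camera_model("wrist"),dict(tcp_pos=w['p'],eef_rot=w['q']))
R=deckR(P0);o=deck(P0,(0,0,0))[0]
def dk(uv,z):
    d=R.T@(cw['R'].T@np.linalg.solve(cw['K'],[*uv,1])); oo=R.T@(-cw['R'].T@cw['t']-o); return oo+d*(z-oo[2])/d[2]
for uv,z in [((254,60),.0525),((378,58),.0525),((269,308),.0525),((370,307),.0525),((318,240),.0825),((494,78),.012),((476,270),.012),((605,76),0),((585,266),0)]: print(uv,dk(uv,z))
```

```text
(254, 60) [0.0931 0.1358 0.0525]
(378, 58) [0.0941 0.0556 0.0525]
(269, 308) [-0.0932  0.1346  0.0525]
(370, 307) [-0.0926  0.0534  0.0525]
(318, 240) [-0.0203  0.0948  0.0825]
(494, 78) [ 0.0827 -0.0404  0.012 ]
(476, 270) [-0.0821 -0.0479  0.012 ]
(605, 76) [ 0.0843 -0.1345  0.    ]
(585, 266) [-0.0849 -0.156   0.    ]
```

```bash
python3 -c "
from station import *
wait(0.3); print(job_done())"
```

```text
the job is handed in; nothing more can be done
None
```

The stapler is on its base lengthwise up the slope in the near bay, with the cover at its near stop, centred over that bay to about 2 mm; the tin and carton look untouched, I did not re-photograph the bottle and tape roll, and I handed the job in at about 27 s.

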